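Make up the collimator kit and the beam-splitter kit

ROBOT

A 7-joint arm with a two-finger parallel gripper is mounted at the origin on a cart in front of the work surface, level with it; the furniture and walls round the work are solid. World frame = base frame: x ahead of the robot, y to its left, z up, the work surface at z = 0. Lengths are in m, angles in rad, forces in N, time in s.
With the tool pointing down it reaches from about 0.4 to 0.875 m from the base axis. Payload 19.3 kg.
Tool frame: the origin (TCP) lies at the very end of the fingers, on their centre line; the grasp point (between the pads) lies 19 mm behind it; z points along the fingers, y is the line along which they close (so a half turn about z gives the same grasp; the last joint's range is limited). The gripper opens to 85 mm and grips with 20 to 120 N. Pads are 22 mm wide; open, the fingers measure 114 mm over their backs; the gripper's body (76 mm by 85 mm) begins 54 mm behind the grasp point. The pads swing forward as they close: fully open they stand 13 mm farther back than shut.
Start: joints at [-1.182, 0.521, -0.036, 1.599, 0.021, 1.021, -0.113], TCP at [0.277, 0.56, 0.231] pointing down, gripper open.
Joint ranges: [-2.91, 2.91], [-0.3, 2.13], [-1.5, 1.42], [0.17, 2.43], [-1.26, 4.41], [0.16, 1.93], [-2.52, 2.52]. Speed limits (rad/s): [1.89, 1.89, 2.39, 2.39, 3.01, 3.01, 3.01].

INTERFACE

Orientations are given as [roll, pitch, yaw] about the fixed x, y, z axes, in that order (R = Rz(yaw) Ry(pitch) Rx(roll)).
In Python, from workcell import bot gives the robot as it stands.
- The arm moves only by the shell command python3 -m crank 'ROWS' [FORCE]. ROWS is a JSON object of lists of equal length, an entry for each row: "travel": the shift along the world's x, y, z in cm, a list of three; "turn": the turn, a rotation vector about the world's x, y, z in degrees, a list of three; "gripper": the closure, from 0 (fully open) to 1 (shut). A call has exactly 5 rows; each row is the pose to reach, as a shift and turn from the pose commanded when the call began; what a row does not reach only later rows make up. A row lasts 1/10 s, in which the tool goes at most 50 mm and 8.59 degrees, less where a joint would pass 70% of its speed; a pose out of reach is approached as far as the arm can. A call with a gripper value outside its range is refused whole. The fingers move at their own pace and stop on an object; FORCE is the grip in N (left out, the last holds). Time passes only in rows, so rows that repeat a pose let the fingers close, or fill a call up. It gives the time, the measured TCP pose, the force, the opening and the grip force at its end, in the units of the state.
- bot.observe(): the state, without advancing time (a new reading comes with each control period).
- bot.grab_frame(name): name is "side" or "top"; returns a dict with "pixels" (420x560x3 uint8, red, green, blue), "fx", "fy", "cx", "cy" (pixels), "extrinsics" (4x4, takes a point from world to camera coordinates). Camera axes: x right, y down, z forward; pixel columns grow to the right and rows downward; lengths in m; the calibration is good to about 2 mm. A picture is of the moment at which its call begins. There is no depth.
- bot.job_done(): hands the job in; it is judged then, once.
The state is a dict: "clock": time; "qpos": joint angles; "qd": joint speeds; "joint_efforts": joint torques, N m; "position": TCP position; "tool_rot": TCP orientation; "force": force on the tool from outside, world axes, zero at the start; "moment": the same for the moment, N m; "grip_width": finger opening in m; "finger_force": force on a finger pad.
Only numpy, scipy, OpenCV 4.12 (cv2) and the standard library are available. Lean on these libraries where they do the work, as an engineer would, in place of code of your own. Each camera call takes 0.05 s, during which the arm holds its last target. There are 200 camera calls.

TASK

Make up the two optics kits. Into the blue tray go the long lens tube, which is still stuck in its assembly jig (break it free by twisting it some 20 degrees to and fro as you draw it up, do not just pull), and the white lens case; into the yellow tray go the beam-splitter cube, the short lens tube and the black lens case. Set each part down upright, fully home in the foam pocket cut to its size and shape (small round pockets are for tubes, large round ones for cases); they hold glass, so never let one drop, and do not shift the aligned mirror stand beside the jig.

Things in the scene. Friction and masses are not known exactly. Their poses are not given: they have to be found in the camera images.
- lens_tube_1: long black lens tube with a purple lens, 30 mm across, 52 mm tall, 50 g. Origin: centre of its lower end, z up. At the start it stands in the jig's bore, lower 24 mm inside, 28 mm free above the block. Two sprung pads hold it: breaking it out straight takes about 8 to 13 N, less while it is turned to and fro (0.25 N m turns it); the pads let go once it is raised 18 mm, and it is clear at 24 mm.
- lens_tube_0: short black lens tube with a purple lens, 30 mm across and 30 mm tall, 50 g, standing upright on the grey-green mat (2 mm thick). Origin: centre of its lower end, z up.
- lens_case_1: white round lens case, a disc 34 mm across and 14 mm tall, 20 g, lying flat on the grey-green mat. Origin: centre of its underside, z up.
- lens_case_0: black round lens case, a disc 39 mm across and 16 mm tall, 20 g, lying flat on the grey-green mat. Origin: centre of its underside, z up.
- cage_cube: black beam-splitter cube with green windows, 38 mm wide and 40 mm tall, 180 g, on the grey-green mat. Origin: centre of its underside, z up; its side faces look along its x and y.
- blue_tray: fixed blue plastic tray, 80 x 200 x 11 mm (x, y, z), with black foam; blue shows at rim and pocket floors. Origin: centre of its underside, z up. Pockets at x = 0: small round, 44 mm across, at y = -0.040 m, for the long tube; large round, 54 mm across, at y = +0.036 m, for the white case. Pocket floors are 3 mm, foam top 10 mm above the origin.
- yellow_tray: fixed yellow plastic tray, 80 x 200 x 11 mm (x, y, z), with black foam; yellow shows at rim and pocket floors. Origin: centre of its underside, z up. Pockets at x = 0: square, 52 mm, at y = -0.061 m, for the cube; small round, 44 mm, at y = -0.001 m, for the short tube; large round, 54 mm, at y = +0.060 m, for the black case. Pocket floors are 3 mm, foam top 10 mm above the origin.
- jig: lens-tube assembly jig bolted to the table: aluminium block 52 x 56 mm (x, y), its top 32 mm above the table, on a dark base plate 52 x 98 mm with a screw head at each end; bore 36 mm across, floor 8 mm above the table. Two brass spring plungers stand out 14 mm from the x faces, below the top. Origin: centre of the underside, on the bore's axis, z up.
- stand_mirror_a: aligned mirror on a black post and foot, 65 x 54 mm at the foot and 123 mm tall, 340 g, standing loose on the table near the jig. Origin: centre of the foot's underside, z up. Not to be shifted or tipped. Fixed posts up to 0.35 m tall stand behind it and the jig (from x = 0.68 m on, one arm 0.26 m up) and to their left (y over 0.25 m where x is over 0.55 m): keep hand and wrist clear.
There are look-alikes about, which are no part of the job. What is shaped like the lens_tube_0 but orange or pink is not meant. Of the things like the lens_case_1, leave any that is red; of the rest the larger one is meant.

How it is judged:
On the way, in this order (a step that is already met when the one before it is completed fails the run):
1. the long tube is turned by at least 0.15 rad while the jig still grips it (raised less than 18 mm) (angle between the x axis of lens_tube_1 and the x axis of jig, either way round above 0.15 rad and z of lens_tube_1 in the frame of jig below 0.026 m).
2. and turned back to within 0.1 rad of how it sat, still gripped by the jig (angle between the x axis of lens_tube_1 and the x axis of jig, either way round below 0.1 rad and z of lens_tube_1 in the frame of jig below 0.026 m).
At the end, for the whole second after the job is handed in: All five parts in the pockets named for them: within 11 mm of the pocket centre along the tray's x and y, underside within 3 mm of its floor, upright within 0.12 rad, at rest; the mirror stand within 15 mm of its start and upright (x of lens_tube_1 in the frame of blue_tray between -0.011 and 0.011 m and y of lens_tube_1 in the frame of blue_tray between -0.051 and -0.029 m and z of each of lens_tube_1, lens_case_1 in the frame of blue_tray below 0.006 m and angle between each of lens_tube_1, lens_case_1, cage_cube, lens_tube_0, lens_case_0, stand_mirror_a's own z axis and vertical below 0.12 rad and linear speed of each of lens_tube_1, lens_case_1, cage_cube, lens_tube_0, lens_case_0 below 0.02 m/s and x of lens_case_1 in the frame of blue_tray between -0.011 and 0.011 m and y of lens_case_1 in the frame of blue_tray between 0.025 and 0.047 m and x of cage_cube in the frame of yellow_tray between -0.011 and 0.011 m and y of cage_cube in the frame of yellow_tray between -0.072 and -0.05 m and z of each of cage_cube, lens_tube_0, lens_case_0 in the frame of yellow_tray below 0.006 m and x of lens_tube_0 in the frame of yellow_tray between -0.011 and 0.011 m and y of lens_tube_0 in the frame of yellow_tray between -0.012 and 0.01 m and x of lens_case_0 in the frame of yellow_tray between -0.011 and 0.011 m and y of lens_case_0 in the frame of yellow_tray between 0.049 and 0.071 m and distance of stand_mirror_a from where it was at the start of the episode below 0.015 m); the robot touches nothing.
It fails at once if a part is let fall: it moves faster than 0.6 m/s (a drop of 18 mm) while the fingers do not hold it ((linear speed of lens_tube_1 above 0.6 m/s and contact force between lens_tube_1 and the fingers below 0.05 N) or (linear speed of lens_case_1 above 0.6 m/s and contact force between lens_case_1 and the fingers below 0.05 N) or (linear speed of cage_cube above 0.6 m/s and contact force between cage_cube and the fingers below 0.05 N) or (linear speed of lens_tube_0 above 0.6 m/s and contact force between lens_tube_0 and the fingers below 0.05 N) or (linear speed of lens_case_0 above 0.6 m/s and contact force between lens_case_0 and the fingers below 0.05 N)).
It fails at once if the aligned mirror stand is shifted by more than 15 mm or tipped (distance of stand_mirror_a from where it was at the start of the episode above 0.015 m or angle between stand_mirror_a's own z axis and vertical above 0.12 rad).
It also fails if it takes over 136 s, if anything falls off the work surface, if the arm or the gripper's body presses on something with over 40 N, if the wrist force passes 120 N, or if a joint passes its speed limit or range.

## Working session

There is one attempt and no reset: what is moved stays moved. The work goes in short steps, Python scripts to look and compute and a shell command to move; the robot and the scene stay as the last step left them, time stands still between calls to the robot, and variables do not carry over. Pictures are saved under pics/ and viewed, at most 18 in all, crops included, and the job is handed in when it is done.

```bash
ls; mkdir -p pics
cat > h.py <<'E'
import numpy as np, cv2
from workcell import bot
def snap(n,f):
    d=bot.grab_frame(n); cv2.imwrite(f,d["pixels"][:,:,::-1]); 
    np.savez(f[:-4],K=[d["fx"],d["fy"],d["cx"],d["cy"]],E=d["extrinsics"]); return d
def load(f):
    z=np.load(f[:-4]+'.npz'); return cv2.imread(f),z["K"],z["E"]
def ray(K,E,u,v):
    R=E[:3,:3]; c=-R.T@E[:3,3]; d=R.T@np.array([(u-K[2])/K[0],(v-K[3])/K[1],1]); return c,d
def onz(K,E,u,v,z):
    c,d=ray(K,E,u,v); return c+d*(z-c[2])/d[2]
def tri(r1,r2):
    (c1,d1),(c2,d2)=r1,r2; d1=d1/np.linalg.norm(d1);d2=d2/np.linalg.norm(d2)
    s=np.linalg.lstsq(np.c_[d1,-d2],c2-c1,rcond=None)[0]; a=c1+s[0]*d1;b=c2+s[1]*d2
    return (a+b)/2,np.linalg.norm(a-b)
E
python3 - <<'E'
from h import *
np.set_printoptions(precision=3,suppress=True)
for n in("top","side"):
    d=snap(n,f"pics/{n}0.png"); print(d["fx"],d["cx"],d["cy"]);print(d["extrinsics"])
    E=d["extrinsics"];print(-E[:3,:3].T@E[:3,3])
print(bot.observe())
E
```

```text
pics
488.7878154453573 276.74501033153996 208.1003971115845
[[ 0.004 -1.     0.014 -0.05 ]
 [-0.996 -0.005 -0.084  0.6  ]
 [ 0.084 -0.014 -0.996  1.199]
 [ 0.     0.     0.     1.   ]]
[ 0.498 -0.03   1.246]
434.58179331859577 276.49853190829623 214.06165047765364
[[ 0.992 -0.129  0.003 -0.612]
 [-0.076 -0.602 -0.795  0.062]
 [ 0.105  0.788 -0.606  0.986]
 [ 0.     0.     0.     1.   ]]
[ 0.508 -0.819  0.649]
{'clock': 0.1, 'qpos': array([-1.182,  0.522, -0.036,  1.6  ,  0.021,  1.021, -0.113]), 'qd': array([-0.001, -0.   , -0.001, -0.002, -0.   , -0.002,  0.   ]), 'joint_efforts': array([  0.004, -92.848,   1.984, -37.052,   0.018,   0.005,  -0.   ]), 'position': array([0.277, 0.56 , 0.231]), 'tool_rot': array([-3.141,  0.   ,  2.683]), 'force': array([-0.475, -0.552,  0.167]), 'moment': array([ 0.02 ,  0.006, -0.005]), 'finger_force': 0.0, 'grip_width': 0.08538094055378155}
```

View pics/top0.png

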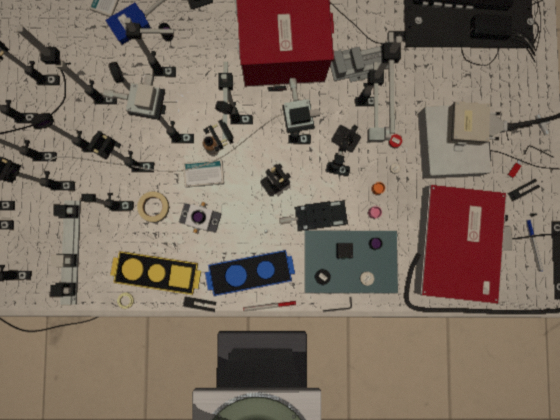

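View pics/side0.png

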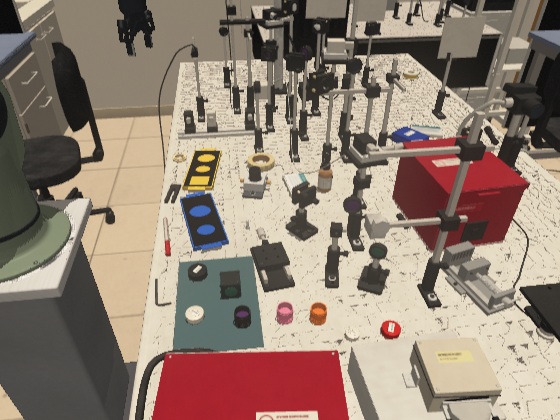

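Top view: the mat is at (350,262). It carries the cube (344,250), a purple tube (376,243), a black case (322,277) and a white case (367,278). Orange (378,188) and pink (375,212) tubes stand off the mat. The blue tray is at (250,272), the yellow tray at (156,273), the jig at (200,217) and the mirror stand near (276,180).
Side view: there is a small white disc at (352,333) and a red one at (391,329). I'll confirm these in enlarged crops.

Run:
```python
import cv2
a=cv2.imread("pics/top0.png");b=cv2.imread("pics/side0.png")
cv2.imwrite("pics/c1.png",cv2.resize(a[130:310,100:420],None,fx=2.5,fy=2.5,interpolation=cv2.INTER_CUBIC))
cv2.imwrite("pics/c2.png",cv2.resize(b[140:350,150:410],None,fx=2.8,fy=2.8,interpolation=cv2.INTER_CUBIC))
```

```text
(no output)
```

View pics/c1.png

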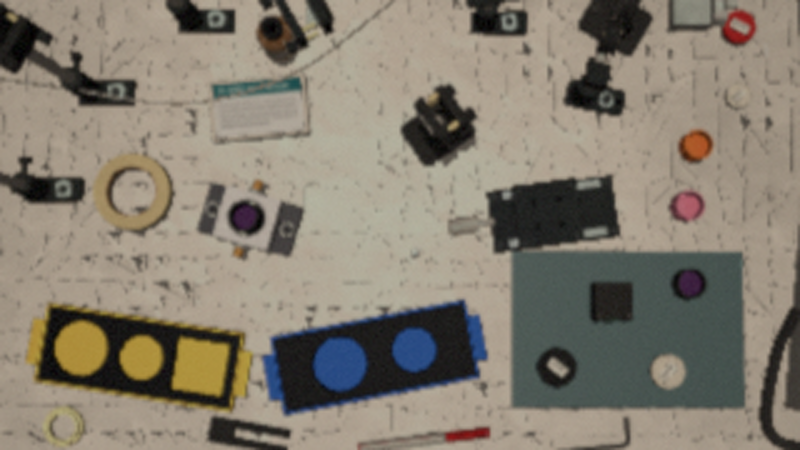

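View pics/c2.png

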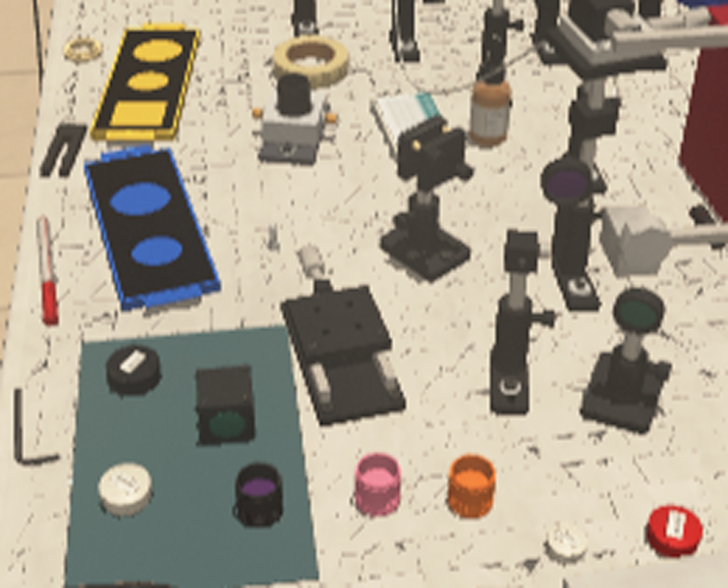

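Candidates for lens_case_1: the white disc on the mat (c2 125,488), a small white disc off the mat (566,540) and a red one (675,530). The larger white one on the mat fits. Candidates for lens_tube_0: the black and purple tube (c2 260,495), with the pink (378,485) and orange (470,485) ones excluded. The square pocket is at the yellow tray's right (−y) end, and the blue tray's large pocket is on the left (+y).

```bash
cat > meas.py <<'E'
from h import *
np.set_printoptions(precision=4,suppress=True)
T,K,E=load("pics/top0.png"); S,K2,E2=load("pics/side0.png")
def blob(I,box,f):
    u0,v0,u1,v1=box; c=I[v0:v1,u0:u1].astype(int)
    m=f(c[...,2],c[...,1],c[...,0]).astype(np.uint8)
    cs=cv2.findContours(m,cv2.RETR_EXTERNAL,cv2.CHAIN_APPROX_NONE)[0]
    k=max(cs,key=cv2.contourArea); (x,y),(w,h),a=cv2.minAreaRect(k); M=cv2.moments(k)
    return np.array([M['m10']/M['m00']+u0,M['m01']/M['m00']+v0]),(w,h,a),cv2.contourArea(k),(k.reshape(-1,2)+[u0,v0])
dark=lambda r,g,b:(r+g+b<155)
white=lambda r,g,b:(r>130)
top=lambda x:[int(100+x[0]/2.5),int(130+x[1]/2.5),int(100+x[2]/2.5),int(130+x[3]/2.5)]
sd=lambda x:[int(150+x[0]/2.8),int(140+x[1]/2.8),int(150+x[2]/2.8),int(140+x[3]/2.8)]
if __name__=="__main__":
    print("mat rgb",T[290,350][::-1],S[310,220][::-1])
    P={"tube0":((660,262,720,308),(225,455,292,532),dark),"case0":((525,335,588,395),(95,335,170,402),dark),
       "cube":((580,270,645,330),(185,358,262,452),dark),"case1":((640,345,698,400),(90,455,160,525),white)}
    for n,(a,b,f) in P.items():
        ca,ra,A,k=blob(T,top(a),f); cb,rb,B,_=blob(S,sd(b),f)
        p,e=tri(ray(K,E,*ca),ray(K2,E2,*cb)); print(n,ca,np.array(ra),A,cb,np.array(rb),B,"->",p,"gap",e)
        if n=="cube":
            print("corners",[onz(K,E,*q,.04)[:2] for q in cv2.boxPoints(cv2.minAreaRect(k))])
    blue=lambda r,g,b:(b>r+50)&(b>130); yel=lambda r,g,b:(r>b+70)&(r>120)
    for n,a,b,f in (("bL",(308,332,374,396),(105,170,180,225),blue),("bS",(388,324,440,375),(125,232,190,270),blue),
      ("yL",(52,318,110,380),(130,36,185,66),yel),("yS",(116,330,166,384),(124,68,172,94),yel),("ySq",(168,332,231,398),(104,97,172,130),yel)):
        ca,ra,A,_=blob(T,top(a),f); cb,rb,B,_=blob(S,sd(b),f)
        p,e=tri(ray(K,E,*ca),ray(K2,E2,*cb)); print(n,ca,np.array(ra),A,"tri",p,e,"z3:",onz(K,E,*ca,.003)[:2],onz(K2,E2,*cb,.003)[:2])
    ca,ra,A,k=blob(T,top((222,190,270,240)),lambda r,g,b:r+g+b<200)
    cb,rb,B,k2=blob(S,sd((270,70,318,114)),lambda r,g,b:r+g+b<200); tp=k2[:,1].min()
    print("tube1",ca,np.array(ra),A,cb,np.array(rb),B,tri(ray(K,E,*ca),ray(K2,E2,*cb)))
    e1=blob(T,top((190,180,226,236)),lambda r,g,b:r+g+b<330)[0]; e2=blob(T,top((268,200,306,258)),lambda r,g,b:r+g+b<330)[0]
    w1,w2=onz(K,E,*e1,.008),onz(K,E,*e2,.008); print("jig ends",w1,w2,(w1+w2)/2,np.linalg.norm(w1-w2),"yaw",np.degrees(np.arctan2(w1[1]-w2[1],w1[0]-w2[0]))-90)
    f=blob(T,top((395,80,485,170)),dark); print("mirror",f[0],f[3].min(0),f[3].max(0),onz(K,E,*f[0],.06))
E
python3 meas.py
```

```text
mat rgb [72 84 81] [ 94 113 108]
tube0 [375.0917 243.1819] [11. 14. 90.] 120.0 [242.1332 318.3751] [21. 16. 90.] 191.5 -> [ 0.5143 -0.2963  0.0112] gap 0.0009799794019657096
case0 [322.3274 276.4497] [14.8492 14.8492 45.    ] 169.0 [198.4833 277.2633] [ 7.1575 17.9223 76.7595] 50.0 -> [ 0.4305 -0.1641 -0.005 ] gap 0.0028550178538561096
cube [343.944  250.3175] [15. 16. 90.] 232.0 [229.9524 291.3915] [12.239  19.6022 84.2894] 94.5 -> [ 0.4954 -0.2187  0.0023] gap 0.0001722775331572081
corners [array([ 0.5135, -0.1935]), array([ 0.5136, -0.233 ]), array([ 0.4768, -0.2327]), array([ 0.4767, -0.1933])]
case1 [366.9145 278.1239] [12. 12. 90.] 117.0 [194.0802 313.5042] [17. 18. 90.] 239.0 -> [ 0.4266 -0.2744  0.0121] gap 0.0007867456241276645
bL [235.8754 274.8257] [16.9706 16.9706 45.    ] 218.0 tri [0.4332 0.0546 0.0057] 0.00021003424599483589 z3: [0.433  0.0548] [0.433  0.0583]
bS [265.3007 269.359 ] [13. 14. 90.] 143.0 tri [ 0.4473 -0.0193  0.0049] 0.0005876822927168349 z3: [ 0.4469 -0.0193] [ 0.4474 -0.017 ]
yL [131.941  268.9026] [20. 20. 90.] 316.5 tri [0.4479 0.3154 0.0052] 0.0017461491102122807 z3: [0.447 0.316] [0.4486 0.3193]
yS [156.1078 272.7598] [16.2635 16.2635 45.    ] 204.0 tri [0.4385 0.2547 0.0054] 0.0016882179976194858 z3: [0.4375 0.2552] [0.4391 0.2587]
ySq [179.6308 276.2888] [19.8923 20.3855  9.4623] 367.0 tri [0.4296 0.1957 0.0049] 0.0012765604568121633 z3: [0.4289 0.196 ] [0.43   0.1987]
tube1 [198.2423 216.7241] [12. 13. 90.] 119.0 [254.4087 173.181 ] [12. 11. 90.] 110.5 (array([0.5771, 0.1455, 0.0463]), np.float64(0.0015432497157620404))
jig ends [0.5879 0.1871 0.008 ] [0.5673 0.1121 0.008 ] [0.5776 0.1496 0.008 ] 0.07784494544154864 yaw -15.363903033671832
mirror [275.4711 180.8331] [261 165] [289 194] [ 0.6643 -0.0434  0.06  ]
```

Refining the side threshold in the same turn as the first (safe) transit.

```bash
sed -i 's/cb,rb,B,_=blob(S,sd(b),f)$/&/' meas.py
python3 - <<'E'
from meas import *
P={"tube0":((660,262,720,308),(225,455,292,532)),"case0":((525,335,588,395),(95,335,170,402)),"cube":((580,270,645,330),(185,358,262,452))}
for n,(a,b) in P.items():
    for ta,tb in((155,230),(170,255)):
        ca=blob(T,top(a),lambda r,g,bb:r+g+bb<ta)[0]; cb,rb,B,_=blob(S,sd(b),lambda r,g,bb:r+g+bb<tb)
        print(n,ca,cb,np.array(rb),B,*tri(ray(K,E,*ca),ray(K2,E2,*cb)))
E
python3 -m crank '{"travel":[[2,-3.5,0],[4,-7,0],[6,-10.5,0],[8,-14,0],[10,-17.5,0]],"turn":[[0,0,-8],[0,0,-16],[0,0,-24],[0,0,-32],[0,0,-40]],"gripper":[0,0,0,0,0]}'
python3 -m crank '{"travel":[[2,-3,0],[4,-6,0],[6,-9,0],[8,-12,0],[10,-14,0]],"turn":[[0,0,-8],[0,0,-16],[0,0,-23.7],[0,0,-23.7],[0,0,-23.7]],"gripper":[0,0,0,0,0]}'
```

```text
tube0 [375.0917 243.1819] [241.8317 316.6243] [22. 17. 90.] 311.0 [ 0.5141 -0.2955  0.0152] 0.000712077708756872
tube0 [374.9137 243.3121] [241.8617 316.9378] [23. 17. 90.] 335.0 [ 0.5139 -0.2953  0.014 ] 0.0010438717578472201
case0 [322.3274 276.4497] [197.0518 271.9591] [17.3649 19.1013 82.875 ] 260.5 [ 0.4302 -0.1627  0.0092] 0.0006210156880450499
case0 [322.1419 276.4669] [197.2456 272.1435] [18. 19. 90.] 277.5 [ 0.4303 -0.1623  0.0082] 0.0010066057941893437
cube [343.944  250.3175] [229.8573 284.6098] [27. 20. 90.] 489.5 [ 0.4959 -0.2162  0.0189] 0.0007445361667759603
cube [343.9492 250.3799] [229.9234 284.8615] [20. 29.  0.] 524.5 [ 0.4959 -0.2163  0.0183] 0.0009888207643224485
clock: 0.6
position: [0.3773, 0.3837, 0.2312]
tool_rot: [-3.141, 0.0, 1.979]
force: [0.5, -0.4, 0.3]
grip_width: 0.0856
finger_force: 0.0
clock: 1.1
position: [0.4774, 0.2432, 0.2313]
tool_rot: [-3.141, 0.001, 1.57]
force: [0.1, -0.2, 0.4]
grip_width: 0.0851
finger_force: 0.0
```

```bash
python3 -m crank '{"travel":[[2.5,-2.5,-1],[5,-5,-2],[7.5,-7.5,-3],[9.97,-9.77,-5],[9.97,-9.77,-6]],"turn":[[0,0,0],[0,0,0],[0,0,0],[0,0,0],[0,0,0]],"gripper":[0,0,0,0,0]}'
python3 -m crank '{"travel":[[0,0,-2],[0,0,-5],[0,0,-7.5],[0,0,-9],[0,0,-9.5]],"turn":[[0,0,0],[0,0,0],[0,0,0],[0,0,0],[0,0,0]],"gripper":[0,0,0,0,0]}'
python3 - <<'E'
from h import *
a=snap("top","pics/top1.png")["pixels"][:,:,::-1];b=snap("side","pics/side1.png")["pixels"][:,:,::-1]
cv2.imwrite("pics/c3.png",np.hstack([cv2.resize(a[140:260,140:260],(400,400)),cv2.resize(b[90:210,190:310],(400,400))]))
E
```

```text
clock: 1.6
position: [0.5784, 0.1434, 0.1697]
tool_rot: [-3.141, 0.002, 1.566]
force: [-0.5, -0.0, 0.3]
grip_width: 0.0853
finger_force: 0.0
clock: 2.1
position: [0.5757, 0.1477, 0.0749]
tool_rot: [-3.14, 0.001, 1.571]
force: [-0.0, -0.3, 0.4]
grip_width: 0.0852
finger_force: 0.0
```

View pics/c3.png

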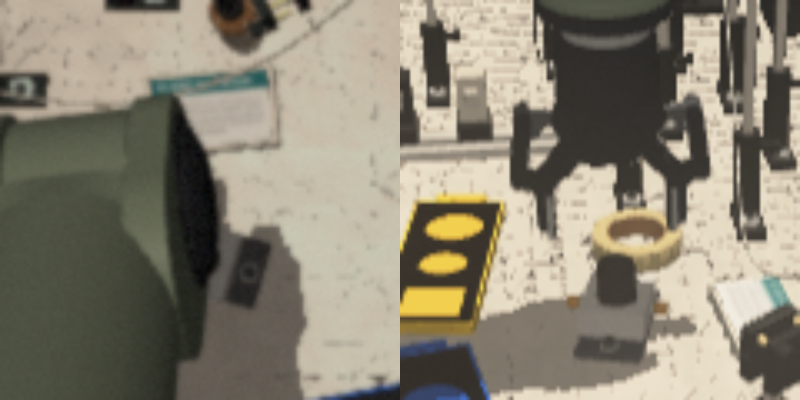

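The crop (right half) shows the open fingers at (548,210) and (675,200), either side of the tube at (617,280) and above it. The tube is roughly central, so I'll descend.

```bash
python3 -m crank '{"travel":[[0,0,-1.5],[0,0,-3],[0,0,-3.9],[0,0,-3.9],[0,0,-3.9]],"turn":[[0,0,0],[0,0,0],[0,0,0],[0,0,0],[0,0,0]],"gripper":[0,0,0,0,0]}'
python3 -m crank '{"travel":[[0,0,0],[0,0,0],[0,0,0],[0,0,0],[0,0,0]],"turn":[[0,0,0],[0,0,0],[0,0,0],[0,0,0],[0,0,0]],"gripper":[0.4,0.4,0.5,0.5,0.55]}' 50
```

```text
clock: 2.7
position: [0.5765, 0.1476, 0.0372]
tool_rot: [-3.141, 0.0, 1.571]
force: [0.5, -0.4, 0.1]
grip_width: 0.0854
finger_force: 0.0
clock: 3.2
position: [0.5766, 0.1477, 0.0374]
tool_rot: [3.141, -0.0, 1.571]
force: [0.8, -0.6, -0.4]
grip_width: 0.0385
finger_force: 0.0
```

```bash
python3 -m crank '{"travel":[[0,0,0],[0,0,0],[0,0,0],[0,0,0],[0,0,0]],"turn":[[0,0,0],[0,0,0],[0,0,0],[0,0,0],[0,0,0]],"gripper":[0.6,0.65,0.7,0.8,0.8]}' 50
```

```text
clock: 3.7
position: [0.5772, 0.1478, 0.0377]
tool_rot: [3.14, -0.0, 1.571]
force: [3.2, -0.3, 6.6]
grip_width: 0.0285
finger_force: 49.0
```

```bash
python3 -m crank '{"travel":[[0,0,0],[0,0,0.1],[0,0,0.2],[0,0,0.3],[0,0,0.3]],"turn":[[0,0,7],[0,0,14],[0,0,20],[0,0,20],[0,0,20]],"gripper":[0.8,0.8,0.8,0.8,0.8]}'
python3 -m crank '{"travel":[[0,0,0.1],[0,0,0.2],[0,0,0.3],[0,0,0.4],[0,0,0.4]],"turn":[[0,0,-7],[0,0,-14],[0,0,-20],[0,0,-20],[0,0,-20]],"gripper":[0.8,0.8,0.8,0.8,0.8]}'
```

```text
clock: 4.2
position: [0.5764, 0.1475, 0.0402]
tool_rot: [-3.141, -0.0, 1.917]
force: [1.7, -0.1, -4.5]
grip_width: 0.0288
finger_force: 50.3
clock: 4.7
position: [0.5764, 0.1475, 0.0442]
tool_rot: [-3.141, 0.001, 1.573]
force: [1.9, -1.8, -5.6]
grip_width: 0.0283
finger_force: 50.3
```

```bash
python3 -m crank '{"travel":[[0,0,0.1],[0,0,0.2],[0,0,0.3],[0,0,0.4],[0,0,0.4]],"turn":[[0,0,-7],[0,0,-14],[0,0,-20],[0,0,-20],[0,0,-20]],"gripper":[0.8,0.8,0.8,0.8,0.8]}'
python3 -m crank '{"travel":[[0,0,0.1],[0,0,0.2],[0,0,0.3],[0,0,0.3],[0,0,0.3]],"turn":[[0,0,7],[0,0,14],[0,0,20],[0,0,20],[0,0,20]],"gripper":[0.8,0.8,0.8,0.8,0.8]}'
python3 - <<'E'
from h import *
b=snap("side","pics/side2.png")["pixels"][:,:,::-1]
cv2.imwrite("pics/c4.png",cv2.resize(b[110:210,200:300],(600,600),interpolation=cv2.INTER_CUBIC))
E
```

```text
clock: 5.2
position: [0.5766, 0.1477, 0.0484]
tool_rot: [3.141, 0.0, 1.226]
force: [1.8, -1.7, -5.3]
grip_width: 0.0284
finger_force: 50.6
clock: 5.7
position: [0.577, 0.1477, 0.0517]
tool_rot: [3.141, -0.001, 1.569]
force: [1.6, -0.5, 2.6]
grip_width: 0.0286
finger_force: 51.2
```

View pics/c4.png

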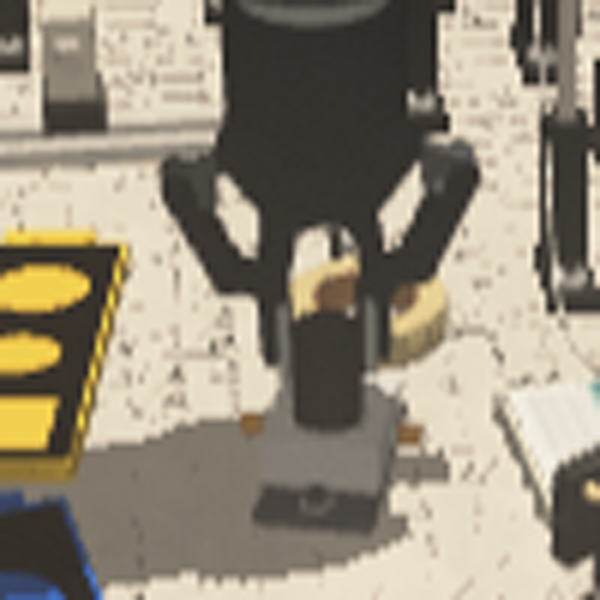

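The crop shows the tube, gripped at (330,310–420), standing about 15 mm higher out of the block with both plungers visible. The twist worked, so I'll draw it the rest of the way out.

```bash
python3 -m crank '{"travel":[[0,0,0.1],[0,0,0.3],[0,0,0.4],[0,0,0.5],[0,0,0.6]],"turn":[[0,0,5],[0,0,10],[0,0,14],[0,0,8],[0,0,0]],"gripper":[0.8,0.8,0.8,0.8,0.8]}'
python3 -m crank '{"travel":[[0,0,0.5],[0,0,1.5],[0,0,3],[0,0,5],[0,0,7]],"turn":[[0,0,0],[0,0,0],[0,0,0],[0,0,0],[0,0,0]],"gripper":[0.8,0.8,0.8,0.8,0.8]}'
python3 - <<'E'
from h import *
d=snap("side","pics/side3.png"); b=d["pixels"].astype(int)
cv2.imwrite("pics/c5.png",cv2.resize(d["pixels"][90:200,200:310,::-1],(550,550),interpolation=cv2.INTER_CUBIC)); print(bot.observe()["position"])
E
```

```text
clock: 6.25
position: [0.5763, 0.1476, 0.0573]
tool_rot: [-3.141, -0.0, 1.565]
force: [0.7, 0.7, -0.8]
grip_width: 0.0285
finger_force: 50.9
clock: 6.75
position: [0.5766, 0.1475, 0.1292]
tool_rot: [3.141, -0.0, 1.573]
force: [-0.1, 0.8, 0.1]
grip_width: 0.0287
finger_force: 51.0
[0.57802506 0.14775213 0.13234348]
```

View pics/c5.png

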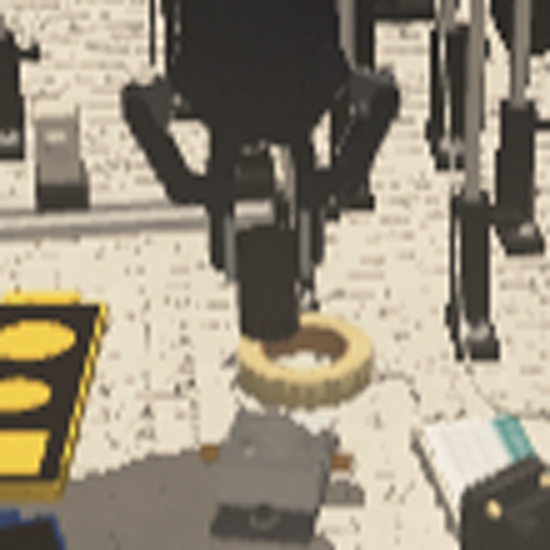

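The tube is free, hanging upright below the fingers with its lower end at crop (268,340). Moving it over the blue small pocket.

```bash
python3 - <<'E'
from h import *
_,K,E=load("pics/side3.png"); c,d=ray(K,E,200+268/5,90+340/5); s=(.1325-c[1])/d[1]; print(c+s*d)
E
python3 -m crank '{"travel":[[-2,-3,0],[-5,-6.5,0],[-8,-10.5,0],[-11,-14,0],[-13,-16.7,0]],"turn":[[0,0,3],[0,0,6],[0,0,9],[0,0,10.8],[0,0,10.8]],"gripper":[0.8,0.8,0.8,0.8,0.8]}'
python3 -m crank '{"travel":[[0,0,-2],[0,0,-4],[0,0,-6],[0,0,-7],[0,0,-7]],"turn":[[0,0,0],[0,0,0],[0,0,0],[0,0,0],[0,0,0]],"gripper":[0.8,0.8,0.8,0.8,0.8]}'
python3 - <<'E'
from h import *
d=snap("side","pics/side4.png")
cv2.imwrite("pics/c6.png",cv2.resize(d["pixels"][150:260,160:270,::-1],(550,550),interpolation=cv2.INTER_CUBIC)); print(bot.observe()["position"])
E
```

```text
[0.57618387 0.1325     0.09926035]
clock: 7.3
position: [0.4446, -0.0213, 0.1284]
tool_rot: [3.141, 0.0, 1.761]
force: [0.2, -0.6, -0.7]
grip_width: 0.0285
finger_force: 50.9
clock: 7.8
position: [0.4463, -0.0194, 0.057]
tool_rot: [-3.141, -0.0, 1.76]
force: [-0.5, 1.0, -0.2]
grip_width: 0.0286
finger_force: 51.0
[ 0.44655105 -0.01946668  0.05765468]
```

View pics/c6.png

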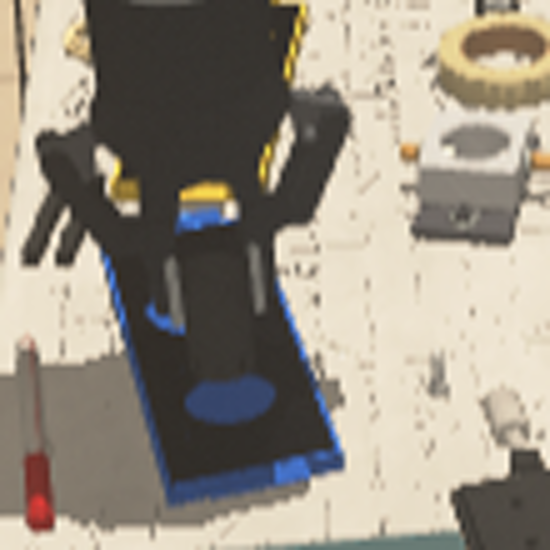

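The tube hangs at crop (222,300–370), above the blue small pocket at (230,398), with its centreline in line with the pocket. The empty jig is at (475,180). Lowering with force checks.

```bash
python3 -m crank '{"travel":[[0,0,-0.6],[0,0,-1.2],[0,0,-1.6],[0,0,-1.9],[0,0,-1.9]],"turn":[[0,0,0],[0,0,0],[0,0,0],[0,0,0],[0,0,0]],"gripper":[0.8,0.8,0.8,0.8,0.8]}'
python3 -m crank '{"travel":[[0,0,-0.05],[0,0,-0.1],[0,0,-0.15],[0,0,-0.2],[0,0,-0.2]],"turn":[[0,0,0],[0,0,0],[0,0,0],[0,0,0],[0,0,0]],"gripper":[0.8,0.8,0.8,0.8,0.8]}'
python3 -m crank '{"travel":[[0,0,-0.05],[0,0,-0.1],[0,0,-0.15],[0,0,-0.2],[0,0,-0.2]],"turn":[[0,0,0],[0,0,0],[0,0,0],[0,0,0],[0,0,0]],"gripper":[0.8,0.8,0.8,0.8,0.8]}'
```

```text
clock: 8.35
position: [0.4463, -0.0194, 0.0379]
tool_rot: [-3.141, -0.0, 1.76]
force: [0.1, -0.1, -0.7]
grip_width: 0.0286
finger_force: 51.0
clock: 8.85
position: [0.4465, -0.0194, 0.0363]
tool_rot: [3.142, 0.0, 1.76]
force: [-0.3, -0.1, -0.0]
grip_width: 0.0289
finger_force: 51.0
clock: 9.35
position: [0.4465, -0.0193, 0.0342]
tool_rot: [-3.141, -0.0, 1.759]
force: [0.0, -0.2, -0.5]
grip_width: 0.0288
finger_force: 51.0
```

```bash
python3 -m crank '{"travel":[[0,0,0],[0,0,-0.05],[0,0,-0.1],[0,0,-0.1],[0,0,-0.1]],"turn":[[0,0,0],[0,0,0],[0,0,0],[0,0,0],[0,0,0]],"gripper":[0.8,0.8,0.8,0.8,0.8]}'
python3 -m crank '{"travel":[[0,0,0],[0,0,-0.05],[0,0,-0.1],[0,0,-0.1],[0,0,-0.1]],"turn":[[0,0,0],[0,0,0],[0,0,0],[0,0,0],[0,0,0]],"gripper":[0.8,0.8,0.8,0.8,0.8]}'
```

```text
clock: 9.85
position: [0.4465, -0.0193, 0.0333]
tool_rot: [-3.142, -0.0, 1.759]
force: [0.4, -0.2, -0.2]
grip_width: 0.0284
finger_force: 51.0
clock: 10.35
position: [0.4467, -0.0193, 0.0326]
tool_rot: [3.141, -0.0, 1.759]
force: [-1.6, 0.7, 13.1]
grip_width: 0.0288
finger_force: 52.6
```

```bash
python3 -m crank '{"travel":[[0,0,0.05],[0,0,0.05],[0,0,0.05],[0,0,0.05],[0,0,0.05]],"turn":[[0,0,0],[0,0,0],[0,0,0],[0,0,0],[0,0,0]],"gripper":[0.62,0.6,0.55,0.4,0.3]}'
python3 -m crank '{"travel":[[0,0,0],[0,0,1.5],[0,0,4],[0,0,7],[0,0,11]],"turn":[[0,0,0],[0,0,0],[0,0,0],[0,0,0],[0,0,0]],"gripper":[0.3,0.2,0,0,0]}'
```

```text
clock: 10.85
position: [0.4465, -0.0193, 0.0327]
tool_rot: [-3.142, -0.0, 1.76]
force: [0.9, -0.1, 0.4]
grip_width: 0.0597
finger_force: 0.0
clock: 11.35
position: [0.4457, -0.0194, 0.1432]
tool_rot: [-3.139, -0.0, 1.759]
force: [0.7, 0.2, 0.6]
grip_width: 0.085
finger_force: 0.0
```

```bash
python3 -m crank '{"travel":[[0,-4.5,0],[-0.5,-9.5,0],[-1,-14.5,0],[-1.5,-19.5,0],[-2,-24,0]],"turn":[[0,0,0],[0,0,0],[0,0,0],[0,0,0],[0,0,0]],"gripper":[0,0,0,0,0]}'
python3 -m crank '{"travel":[[0,-1.5,-2],[0,-1.5,-5],[0,-1.5,-8],[0,-1.5,-10],[0,-1.5,-10]],"turn":[[0,0,0],[0,0,0],[0,0,0],[0,0,0],[0,0,0]],"gripper":[0,0,0,0,0]}'
python3 - <<'E'
from h import *
d=snap("side","pics/side5.png")
cv2.imwrite("pics/c7.png",cv2.resize(d["pixels"][150:340,140:280,::-1],(442,600),interpolation=cv2.INTER_CUBIC)); print(bot.observe()["position"])
E
```

```text
clock: 11.85
position: [0.4259, -0.2616, 0.1429]
tool_rot: [3.141, 0.0, 1.759]
force: [1.1, 0.3, -0.0]
grip_width: 0.0853
finger_force: 0.0
clock: 12.35
position: [0.4252, -0.2737, 0.0407]
tool_rot: [-3.138, -0.002, 1.759]
force: [-0.2, -0.4, 0.4]
grip_width: 0.0855
finger_force: 0.0
[ 0.42582156 -0.27416097  0.04220924]
```

View pics/c7.png

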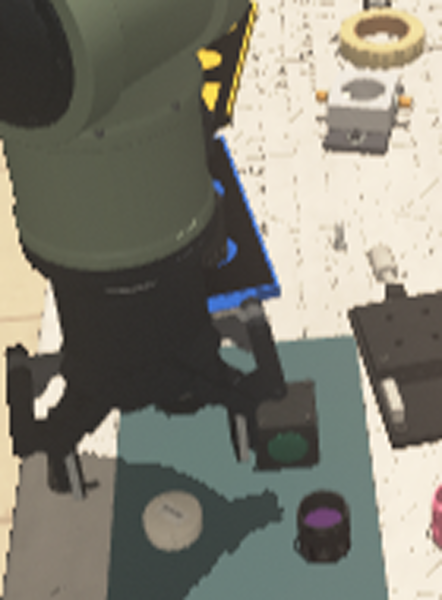

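The fingers, at crop (80,485) and (240,455), stand either side of the white case at (172,520). Descending.

```bash
python3 -m crank '{"travel":[[0,0,-1],[0,0,-2],[0,0,-2.8],[0,0,-3.2],[0,0,-3.2]],"turn":[[0,0,0],[0,0,0],[0,0,0],[0,0,0],[0,0,0]],"gripper":[0,0,0,0.2,0.4]}' 30
python3 -m crank '{"travel":[[0,0,0],[0,0,-0.1],[0,0,-0.1],[0,0,-0.1],[0,0,-0.1]],"turn":[[0,0,0],[0,0,0],[0,0,0],[0,0,0],[0,0,0]],"gripper":[0.45,0.5,0.55,0.75,0.75]}' 30
python3 -m crank '{"travel":[[0,0,0],[0,0,0],[0,0,0],[0,0,0],[0,0,0]],"turn":[[0,0,0],[0,0,0],[0,0,0],[0,0,0],[0,0,0]],"gripper":[0.75,0.75,0.75,0.75,0.75]}' 30
```

```text
clock: 12.9
position: [0.4263, -0.2742, 0.0103]
tool_rot: [-3.141, -0.0, 1.759]
force: [-0.7, 0.4, 0.1]
grip_width: 0.0589
finger_force: 0.0
clock: 13.4
position: [0.4266, -0.2744, 0.0102]
tool_rot: [3.141, 0.0, 1.759]
force: [-0.6, 1.3, 6.3]
grip_width: 0.0324
finger_force: 29.1
clock: 13.9
position: [0.4266, -0.2744, 0.0102]
tool_rot: [3.141, 0.0, 1.759]
force: [-2.0, 0.8, 7.4]
grip_width: 0.0319
finger_force: 29.1
```

```bash
python3 -m crank '{"travel":[[0,0,1],[0,0,3],[0,0,6],[0,0,10],[0,0,12]],"turn":[[0,0,0],[0,0,0],[0,0,0],[0,0,0],[0,0,0]],"gripper":[0.75,0.75,0.75,0.75,0.75]}'
python3 -m crank '{"travel":[[0,2,0],[0,6,0],[0.3,10,0],[0.5,14,0],[0.6,18.5,0]],"turn":[[0,0,0],[0,0,0],[0,0,0],[0,0,0],[0,0,0]],"gripper":[0.75,0.75,0.75,0.75,0.75]}'
python3 -m crank '{"travel":[[0,4.5,0],[0,9,0],[0,12,0],[0,14,0],[0,14.4,0]],"turn":[[0,0,0],[0,0,0],[0,0,0],[0,0,0],[0,0,0]],"gripper":[0.75,0.75,0.75,0.75,0.75]}'
python3 -m crank '{"travel":[[0,0,-2],[0,0,-5],[0,0,-8],[0,0,-9],[0,0,-9]],"turn":[[0,0,0],[0,0,0],[0,0,0],[0,0,0],[0,0,0]],"gripper":[0.75,0.75,0.75,0.75,0.75]}'
python3 - <<'E'
from h import *
d=snap("side","pics/side6.png")
cv2.imwrite("pics/c8.png",cv2.resize(d["pixels"][150:260,160:270,::-1],(550,550),interpolation=cv2.INTER_CUBIC)); print(bot.observe()["position"])
E
```

```text
clock: 14.4
position: [0.4271, -0.2749, 0.1331]
tool_rot: [3.139, 0.002, 1.759]
force: [1.1, -0.2, -0.4]
grip_width: 0.0317
finger_force: 29.8
clock: 14.9
position: [0.4325, -0.0882, 0.1305]
tool_rot: [3.141, 0.0, 1.759]
force: [0.8, 0.4, -0.3]
grip_width: 0.032
finger_force: 29.8
clock: 15.4
position: [0.4325, 0.057, 0.1303]
tool_rot: [3.141, -0.001, 1.763]
force: [0.7, -0.2, -0.3]
grip_width: 0.0322
finger_force: 29.8
clock: 15.9
position: [0.432, 0.0538, 0.0394]
tool_rot: [-3.14, 0.0, 1.758]
force: [0.7, 0.1, -0.4]
grip_width: 0.0322
finger_force: 29.9
[0.43255635 0.05402631 0.04025615]
```

View pics/c8.png

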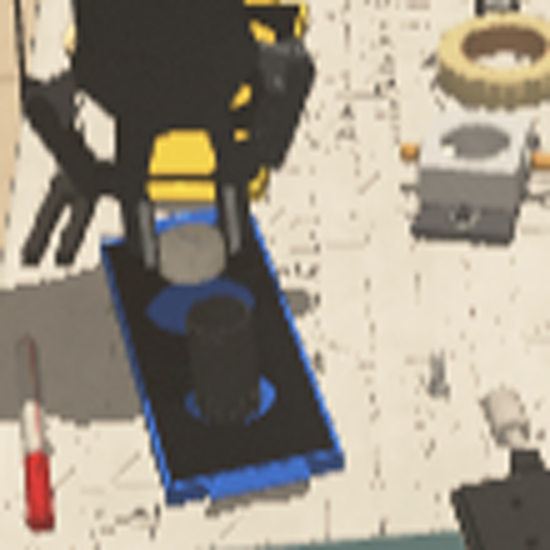

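The long tube stands upright in its pocket (crop 225,345). The white case (192,253) is held level, in line with the large blue pocket (200,305) below it. Lowering.

```bash
python3 -m crank '{"travel":[[0,0,-0.8],[0,0,-1.6],[0,0,-2.2],[0,0,-2.6],[0,0,-2.6]],"turn":[[0,0,0],[0,0,0],[0,0,0],[0,0,0],[0,0,0]],"gripper":[0.75,0.75,0.75,0.75,0.75]}'
python3 -m crank '{"travel":[[0,0,-0.1],[0,0,-0.1],[0,0,-0.15],[0,0,-0.2],[0,0,-0.2]],"turn":[[0,0,0],[0,0,0],[0,0,0],[0,0,0],[0,0,0]],"gripper":[0.75,0.75,0.75,0.75,0.75]}'
```

```text
clock: 16.45
position: [0.4322, 0.0546, 0.0133]
tool_rot: [-3.141, 0.0, 1.759]
force: [0.6, 0.8, 0.2]
grip_width: 0.0319
finger_force: 29.9
clock: 16.95
position: [0.4325, 0.0547, 0.0118]
tool_rot: [3.142, -0.0, 1.76]
force: [1.0, 0.0, -0.1]
grip_width: 0.0317
finger_force: 29.9
```

```bash
python3 -m crank '{"travel":[[0,0,-0.03],[0,0,-0.06],[0,0,-0.08],[0,0,-0.08],[0,0,-0.08]],"turn":[[0,0,0],[0,0,0],[0,0,0],[0,0,0],[0,0,0]],"gripper":[0.75,0.75,0.75,0.75,0.75]}'
python3 -m crank '{"travel":[[0,0,0],[0,0,0],[0,0,0.05],[0,0,0.1],[0,0,0.1]],"turn":[[0,0,0],[0,0,0],[0,0,0],[0,0,0],[0,0,0]],"gripper":[0.6,0.57,0.53,0.48,0.45]}'
python3 -m crank '{"travel":[[0,0,0],[0,0,1.5],[0,0,4],[0,0,8],[0,0,12]],"turn":[[0,0,0],[0,0,0],[0,0,0],[0,0,0],[0,0,0]],"gripper":[0.4,0.2,0,0,0]}'
```

```text
clock: 17.45
position: [0.4325, 0.0547, 0.0112]
tool_rot: [3.141, -0.0, 1.759]
force: [-1.7, -0.7, 7.8]
grip_width: 0.0319
finger_force: 30.6
clock: 17.95
position: [0.4326, 0.0547, 0.012]
tool_rot: [3.142, 0.0, 1.76]
force: [0.6, 0.4, -0.2]
grip_width: 0.0468
finger_force: 0.0
clock: 18.45
position: [0.432, 0.0544, 0.1331]
tool_rot: [-3.14, 0.0, 1.759]
force: [0.6, 0.7, 0.9]
grip_width: 0.0856
finger_force: 0.0
```

```bash
python3 -m crank '{"travel":[[1,-4.5,0],[2,-9,0],[3,-13.5,0],[4,-18,0],[5,-22.5,0]],"turn":[[0,0,-3],[0,0,-6],[0,0,-9],[0,0,-10.8],[0,0,-10.8]],"gripper":[0,0,0,0,0]}'
python3 -m crank '{"travel":[[1.35,-4.6,0],[1.35,-4.6,-3],[1.35,-4.6,-6],[1.35,-4.6,-7],[1.35,-4.6,-7]],"turn":[[0,0,0],[0,0,0],[0,0,0],[0,0,0],[0,0,0]],"gripper":[0,0,0,0,0]}'
python3 - <<'E'
from h import *
d=snap("side","pics/side7.png")
cv2.imwrite("pics/c9.png",cv2.resize(d["pixels"][200:340,160:300,::-1],(560,560),interpolation=cv2.INTER_CUBIC)); print(bot.observe()["position"])
E
```

```text
clock: 18.95
position: [0.4826, -0.1721, 0.132]
tool_rot: [3.142, -0.0, 1.57]
force: [0.1, 1.1, -0.3]
grip_width: 0.0855
finger_force: 0.0
clock: 19.45
position: [0.4952, -0.2161, 0.0611]
tool_rot: [-3.139, -0.001, 1.571]
force: [-0.4, 1.1, 0.4]
grip_width: 0.0853
finger_force: 0.0
[ 0.49588991 -0.21628081  0.0622468 ]
```

View pics/c9.png

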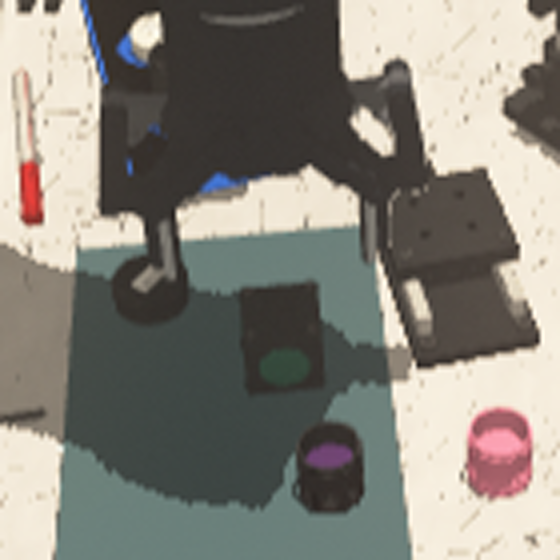

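The fingers straddle the cube (crop 283,340). The stage plate at right (450,270) is near the open right finger, so I'll narrow the opening to about 55 mm before descending.

```bash
python3 -m crank '{"travel":[[0,0,0],[0,0,0],[0,0,0],[0,0,-0.5],[0,0,-1]],"turn":[[0,0,0],[0,0,0],[0,0,0],[0,0,0],[0,0,0]],"gripper":[0.36,0.36,0.36,0.36,0.36]}' 50
python3 -m crank '{"travel":[[0,0,-1],[0,0,-2],[0,0,-3],[0,0,-3.6],[0,0,-3.6]],"turn":[[0,0,0],[0,0,0],[0,0,0],[0,0,0],[0,0,0]],"gripper":[0.36,0.36,0.36,0.36,0.36]}' 50
python3 -m crank '{"travel":[[0,0,0],[0,0,0],[0,0,0],[0,0,0],[0,0,0]],"turn":[[0,0,0],[0,0,0],[0,0,0],[0,0,0],[0,0,0]],"gripper":[0.45,0.5,0.7,0.7,0.7]}' 50
```

```text
clock: 20.0
position: [0.4962, -0.2163, 0.0519]
tool_rot: [3.141, 0.0, 1.571]
force: [-0.6, 1.0, -0.5]
grip_width: 0.0545
finger_force: 0.0
clock: 20.5
position: [0.4954, -0.2163, 0.0149]
tool_rot: [-3.14, -0.0, 1.571]
force: [-0.4, 0.1, 0.5]
grip_width: 0.055
finger_force: 0.0
clock: 21.0
position: [0.4963, -0.2165, 0.0166]
tool_rot: [3.141, 0.0, 1.571]
force: [-1.2, 0.1, 4.7]
grip_width: 0.037
finger_force: 50.8
```

```bash
python3 -m crank '{"travel":[[0,0,1],[0,0,3],[0,0,6],[0,0,10],[0,0,12]],"turn":[[0,0,0],[0,0,0],[0,0,0],[0,0,0],[0,0,0]],"gripper":[0.7,0.7,0.7,0.7,0.7]}'
python3 -m crank '{"travel":[[0,2,0],[-1,6,0],[-2,10,0],[-3,14,0],[-4,18.2,0]],"turn":[[0,0,-2],[0,0,-4],[0,0,-6],[0,0,-8],[0,0,-8.6]],"gripper":[0.7,0.7,0.7,0.7,0.7]}'
python3 -m crank '{"travel":[[-1,4.5,0],[-2,9,0],[-2.5,13.5,0],[-2.7,18,0],[-2.7,21,0]],"turn":[[0,0,0],[0,0,0],[0,0,0],[0,0,0],[0,0,0]],"gripper":[0.7,0.7,0.7,0.7,0.7]}'
python3 -m crank '{"travel":[[0,2,0],[0,2,-3],[0,2,-6],[0,2,-8.5],[0,2,-8.5]],"turn":[[0,0,0],[0,0,0],[0,0,0],[0,0,0],[0,0,0]],"gripper":[0.7,0.7,0.7,0.7,0.7]}'
python3 - <<'E'
from h import *
d=snap("side","pics/side8.png")
cv2.imwrite("pics/c10.png",cv2.resize(d["pixels"][110:240,150:280,::-1],(585,585),interpolation=cv2.INTER_CUBIC)); print(bot.observe()["position"])
E
```

```text
clock: 21.5
position: [0.4967, -0.2168, 0.1395]
tool_rot: [3.139, 0.001, 1.571]
force: [0.3, -0.1, -1.6]
grip_width: 0.0367
finger_force: 50.4
clock: 22.0
position: [0.4554, -0.033, 0.1368]
tool_rot: [3.141, -0.001, 1.419]
force: [0.2, 1.1, -1.4]
grip_width: 0.0373
finger_force: 50.4
clock: 22.5
position: [0.4283, 0.1789, 0.1368]
tool_rot: [3.141, -0.001, 1.423]
force: [0.0, -1.0, -1.7]
grip_width: 0.037
finger_force: 50.5
clock: 23.0
position: [0.4278, 0.195, 0.0495]
tool_rot: [-3.139, 0.002, 1.421]
force: [-0.3, -0.8, -0.7]
grip_width: 0.037
finger_force: 50.6
[0.42857663 0.19517903 0.05094765]
```

View pics/c10.png

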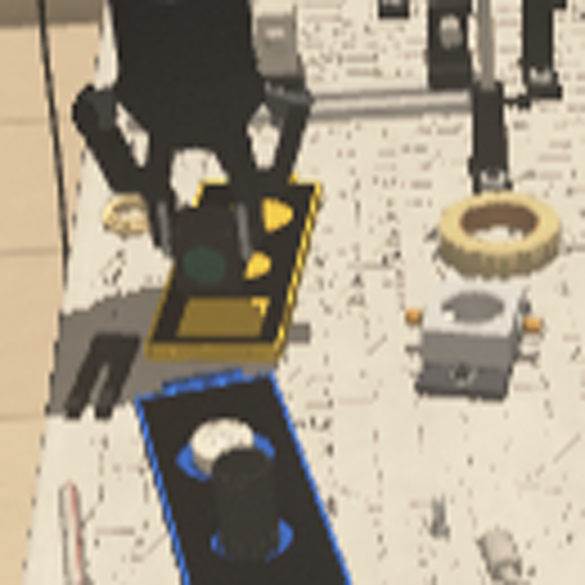

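The white case sits in the large blue pocket (crop 222,440) with the tube in front of it. The cube is held over the square pocket (222,318). I'll check its lateral alignment numerically.

Run:
```python
from h import *
_,K,E=load("pics/side8.png")
def pr(p):
    q=E[:3,:3]@p+E[:3,3]; return np.array([K[0]*q[0]/q[2]+K[2]-150,K[1]*q[1]/q[2]+K[3]-110])*4.5
print("pocket",pr(np.array([.4292,.1961,.003])))
t=np.array([.4286,.1952,.051]); a=np.radians(-8.6); X=np.array([np.cos(a),np.sin(a),0]);Y=np.array([-np.sin(a),np.cos(a),0]);Z=np.array([0,0,1.])
for s in(-1,1):
    for z in(-.0145,.0255): print("cube front",s,z,pr(t+X*s*.019-Y*.019+Z*z))
    print("tip",s,pr(t+X*s*.019-Y*.011))
```

```text
pocket [219.4479891  317.51785082]
cube front -1 -0.0145 [174.84336418 287.54911277]
cube front -1 0.0255 [166.55261246 228.2863176 ]
tip -1 [174.36538752 259.20102454]
cube front 1 -0.0145 [239.41090357 288.4318578 ]
cube front 1 0.0255 [232.51032035 229.15929697]
tip 1 [239.06974044 260.07211684]
```

The prediction matches the picture to within about 1 px, so the cube is over the pocket. Lowering.

```bash
python3 -m crank '{"travel":[[0,0,-0.8],[0,0,-1.6],[0,0,-2.4],[0,0,-3.1],[0,0,-3.1]],"turn":[[0,0,0],[0,0,0],[0,0,0],[0,0,0],[0,0,0]],"gripper":[0.7,0.7,0.7,0.7,0.7]}'
python3 -m crank '{"travel":[[0.05,0.05,-0.1],[0.05,0.05,-0.15],[0.05,0.05,-0.2],[0.05,0.05,-0.25],[0.05,0.05,-0.25]],"turn":[[0,0,0],[0,0,0],[0,0,0],[0,0,0],[0,0,0]],"gripper":[0.7,0.7,0.7,0.7,0.7]}'
python3 -m crank '{"travel":[[0,0,-0.03],[0,0,-0.06],[0,0,-0.08],[0,0,-0.08],[0,0,-0.08]],"turn":[[0,0,0],[0,0,0],[0,0,0],[0,0,0],[0,0,0]],"gripper":[0.7,0.7,0.7,0.7,0.7]}'
```

```text
clock: 23.55
position: [0.4287, 0.1955, 0.0192]
tool_rot: [-3.141, 0.001, 1.421]
force: [-0.0, 0.1, -0.5]
grip_width: 0.0372
finger_force: 50.7
clock: 24.05
position: [0.4296, 0.1962, 0.0176]
tool_rot: [3.141, -0.0, 1.421]
force: [-0.4, 0.5, -0.7]
grip_width: 0.0368
finger_force: 50.8
clock: 24.55
position: [0.4296, 0.1962, 0.0175]
tool_rot: [3.141, -0.001, 1.421]
force: [-5.3, -1.9, 24.5]
grip_width: 0.0372
finger_force: 54.2
```

```bash
python3 -m crank '{"travel":[[0,0,0.06],[0,0,0.06],[0,0,0.06],[0,0,0.06],[0,0,0.06]],"turn":[[0,0,0],[0,0,0],[0,0,0],[0,0,0],[0,0,0]],"gripper":[0.52,0.48,0.44,0.4,0.36]}'
python3 -m crank '{"travel":[[0,0,0],[0,0,1.5],[0,0,4],[0,0,8],[0,0,12]],"turn":[[0,0,0],[0,0,0],[0,0,0],[0,0,0],[0,0,0]],"gripper":[0.36,0.3,0.3,0.3,0.3]}'
python3 -m crank '{"travel":[[1,-4.8,0],[2,-9.6,0],[3,-14.4,0],[4,-19.2,0],[5,-24,0]],"turn":[[0,0,2],[0,0,4],[0,0,6],[0,0,8],[0,0,8.6]],"gripper":[0.3,0.3,0.3,0.3,0.3]}'
python3 -m crank '{"travel":[[1,-4.8,0],[2,-9.6,0],[3,-14.4,0],[3.45,-19.2,0],[3.45,-24,0]],"turn":[[0,0,0],[0,0,0],[0,0,0],[0,0,0],[0,0,0]],"gripper":[0.3,0.3,0.3,0.3,0.3]}'
```

```text
clock: 25.05
position: [0.4295, 0.1962, 0.0172]
tool_rot: [-3.142, 0.0, 1.421]
force: [0.3, -0.1, -0.1]
grip_width: 0.0547
finger_force: 0.0
clock: 25.55
position: [0.4291, 0.1957, 0.1384]
tool_rot: [-3.141, 0.001, 1.421]
force: [0.3, 1.0, 0.2]
grip_width: 0.0598
finger_force: 0.0
clock: 26.05
position: [0.4796, -0.0457, 0.1374]
tool_rot: [3.141, -0.0, 1.573]
force: [1.9, 0.2, -0.6]
grip_width: 0.0597
finger_force: 0.0
clock: 26.55
position: [0.5142, -0.2858, 0.1371]
tool_rot: [3.141, -0.0, 1.571]
force: [1.3, 0.4, 0.0]
grip_width: 0.0598
finger_force: 0.0
```

```bash
python3 -m crank '{"travel":[[0,-1.15,0],[0,-1.15,-2],[0,-1.15,-5],[0,-1.15,-8],[0,-1.15,-8]],"turn":[[0,0,0],[0,0,0],[0,0,0],[0,0,0],[0,0,0]],"gripper":[0.36,0.36,0.36,0.36,0.36]}'
python3 - <<'E'
from h import *
d=snap("side","pics/side9.png")
cv2.imwrite("pics/c11.png",cv2.resize(d["pixels"][220:350,170:300,::-1],(520,520),interpolation=cv2.INTER_CUBIC)); print(bot.observe()["position"])
E
```

```text
clock: 27.05
position: [0.5122, -0.2939, 0.0541]
tool_rot: [-3.137, -0.003, 1.571]
force: [-0.8, 0.3, -0.2]
grip_width: 0.0546
finger_force: 0.0
[ 0.51309327 -0.29469776  0.05628416]
```

View pics/c11.png

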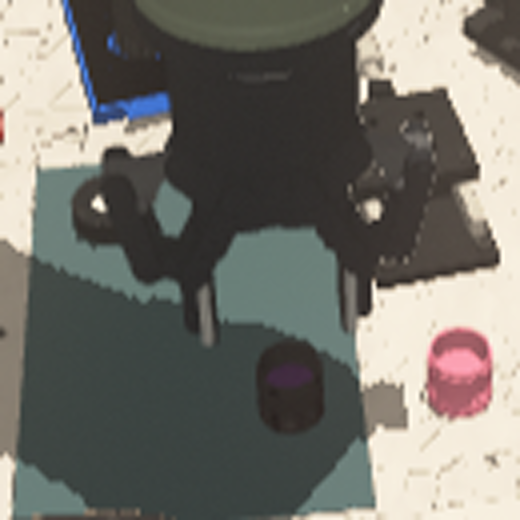

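The fingers, at crop (205,310) and (350,300), are centred about the black and purple tube at (290,385). The pink tube (460,370) is clear. Descending and gripping.

```bash
python3 -m crank '{"travel":[[0,0,-1],[0,0,-2],[0,0,-3.2],[0,0,-4.2],[0,0,-4.2]],"turn":[[0,0,0],[0,0,0],[0,0,0],[0,0,0],[0,0,0]],"gripper":[0.36,0.36,0.36,0.36,0.36]}' 40
python3 -m crank '{"travel":[[0,0,0],[0,0,0],[0,0,0],[0,0,0],[0,0,0]],"turn":[[0,0,0],[0,0,0],[0,0,0],[0,0,0],[0,0,0]],"gripper":[0.45,0.55,0.8,0.8,0.8]}' 40
python3 -m crank '{"travel":[[0,0,0],[0,0,0],[0,0,2],[0,0,6],[0,0,10]],"turn":[[0,0,0],[0,0,0],[0,0,0],[0,0,0],[0,0,0]],"gripper":[0.8,0.8,0.8,0.8,0.8]}' 40
```

```text
clock: 27.6
position: [0.5133, -0.295, 0.0138]
tool_rot: [-3.14, -0.001, 1.571]
force: [-0.2, 0.7, 0.1]
grip_width: 0.0547
finger_force: 0.0
clock: 28.1
position: [0.5143, -0.2955, 0.016]
tool_rot: [3.141, 0.0, 1.571]
force: [-1.3, 0.8, 6.3]
grip_width: 0.0284
finger_force: 39.1
clock: 28.6
position: [0.5136, -0.2952, 0.1165]
tool_rot: [-3.141, -0.0, 1.571]
force: [-0.0, -0.3, 0.1]
grip_width: 0.0283
finger_force: 39.6
```

```bash
python3 -m crank '{"travel":[[-1,3,0],[-2,7.5,0],[-3,12,0],[-4,16.5,0],[-5,21,0]],"turn":[[0,0,-2],[0,0,-4],[0,0,-6],[0,0,-8],[0,0,-8.6]],"gripper":[0.8,0.8,0.8,0.8,0.8]}'
python3 -m crank '{"travel":[[-0.6,4.8,0],[-1.2,9.6,0],[-1.8,14.4,0],[-2.2,19.2,0],[-2.6,23,0]],"turn":[[0,0,0],[0,0,0],[0,0,0],[0,0,0],[0,0,0]],"gripper":[0.8,0.8,0.8,0.8,0.8]}'
python3 -m crank '{"travel":[[0,4,0],[0,8,0],[0,11.1,0],[0,11.1,-1],[0,11.1,-3]],"turn":[[0,0,0],[0,0,0],[0,0,0],[0,0,0],[0,0,0]],"gripper":[0.8,0.8,0.8,0.8,0.8]}'
python3 -m crank '{"travel":[[0,0,-1],[0,0,-2],[0,0,-3],[0,0,-3],[0,0,-3]],"turn":[[0,0,0],[0,0,0],[0,0,0],[0,0,0],[0,0,0]],"gripper":[0.8,0.8,0.8,0.8,0.8]}'
python3 - <<'E'
from h import *
d=snap("side","pics/side10.png")
cv2.imwrite("pics/c12.png",cv2.resize(d["pixels"][100:220,150:270,::-1],(600,600),interpolation=cv2.INTER_CUBIC)); print(bot.observe()["position"])
E
```

```text
clock: 29.1
position: [0.4635, -0.0837, 0.1157]
tool_rot: [3.141, -0.0, 1.419]
force: [1.6, 0.2, -0.9]
grip_width: 0.0287
finger_force: 39.6
clock: 29.6
position: [0.4375, 0.1476, 0.1157]
tool_rot: [3.141, -0.001, 1.422]
force: [0.9, -0.6, -0.7]
grip_width: 0.0287
finger_force: 39.6
clock: 30.1
position: [0.4384, 0.2568, 0.0858]
tool_rot: [3.14, -0.002, 1.423]
force: [0.0, -0.4, -0.8]
grip_width: 0.0285
finger_force: 39.6
clock: 30.6
position: [0.4382, 0.2554, 0.0554]
tool_rot: [-3.142, 0.0, 1.42]
force: [0.5, -0.4, -0.4]
grip_width: 0.0285
finger_force: 39.6
[0.43825186 0.25561115 0.0556313 ]
```

View pics/c12.png

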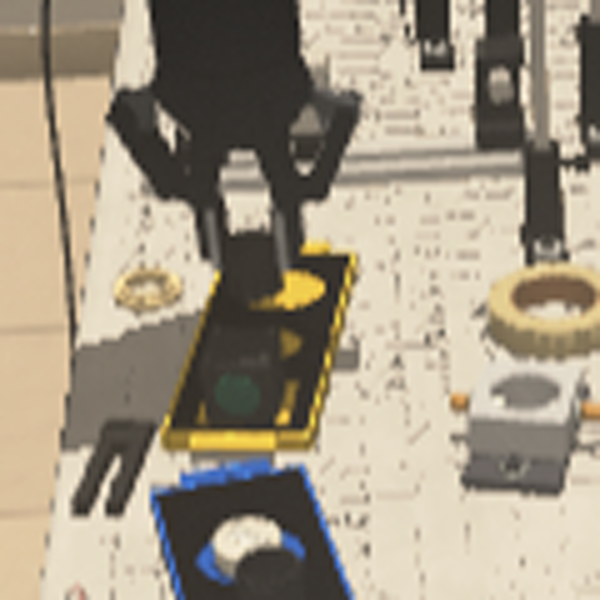

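The cube stands in its square pocket (crop 245,370). The short tube (250,270) is held over the small pocket (285,345). Lowering.

```bash
python3 -m crank '{"travel":[[0,0,-0.9],[0,0,-1.8],[0,0,-2.7],[0,0,-3.5],[0,0,-3.6]],"turn":[[0,0,0],[0,0,0],[0,0,0],[0,0,0],[0,0,0]],"gripper":[0.8,0.8,0.8,0.8,0.8]}'
python3 -m crank '{"travel":[[0,0,-0.05],[0,0,-0.1],[0,0,-0.15],[0,0,-0.2],[0,0,-0.2]],"turn":[[0,0,0],[0,0,0],[0,0,0],[0,0,0],[0,0,0]],"gripper":[0.8,0.8,0.8,0.8,0.8]}'
```

```text
clock: 31.15
position: [0.4375, 0.2553, 0.0181]
tool_rot: [-3.14, 0.001, 1.421]
force: [-1.0, -0.2, -0.6]
grip_width: 0.0282
finger_force: 39.6
clock: 31.65
position: [0.4381, 0.2557, 0.0174]
tool_rot: [3.141, -0.0, 1.421]
force: [0.7, 0.1, -0.1]
grip_width: 0.0282
finger_force: 39.6
```

```bash
python3 -m crank '{"travel":[[0,0,-0.03],[0,0,-0.06],[0,0,-0.09],[0,0,-0.1],[0,0,-0.1]],"turn":[[0,0,0],[0,0,0],[0,0,0],[0,0,0],[0,0,0]],"gripper":[0.8,0.8,0.8,0.8,0.8]}'
```

```text
clock: 32.15
position: [0.4381, 0.2557, 0.0168]
tool_rot: [3.142, -0.001, 1.421]
force: [-3.2, -2.0, 15.6]
grip_width: 0.0285
finger_force: 41.2
```

```bash
python3 -m crank '{"travel":[[0,0,0.06],[0,0,0.06],[0,0,0.06],[0,0,0.06],[0,0,0.06]],"turn":[[0,0,0],[0,0,0],[0,0,0],[0,0,0],[0,0,0]],"gripper":[0.62,0.58,0.52,0.45,0.36]}'
python3 -m crank '{"travel":[[0,0,0],[0,0,1.5],[0,0,4],[0,0,8],[0,0,12]],"turn":[[0,0,0],[0,0,0],[0,0,0],[0,0,0],[0,0,0]],"gripper":[0.36,0.3,0.3,0.3,0.3]}'
python3 -m crank '{"travel":[[0,-4.8,0],[0,-9.6,0],[0,-14.4,0],[0,-19.2,0],[0,-24,0]],"turn":[[0,0,0],[0,0,0],[0,0,0],[0,0,0],[0,0,0]],"gripper":[0.25,0.25,0.25,0.25,0.25]}'
python3 -m crank '{"travel":[[-0.2,-4.8,0],[-0.4,-9.6,0],[-0.6,-14.4,0],[-0.8,-17.8,0],[-0.8,-17.8,-2]],"turn":[[0,0,0],[0,0,0],[0,0,0],[0,0,0],[0,0,0]],"gripper":[0.25,0.25,0.25,0.25,0.25]}'
python3 -m crank '{"travel":[[0,0,-2],[0,0,-4],[0,0,-6],[0,0,-6],[0,0,-6]],"turn":[[0,0,0],[0,0,0],[0,0,0],[0,0,0],[0,0,0]],"gripper":[0.25,0.25,0.25,0.25,0.25]}'
python3 - <<'E'
from h import *
d=snap("side","pics/side11.png")
cv2.imwrite("pics/c13.png",cv2.resize(d["pixels"][110:320,140:280,::-1],(400,600),interpolation=cv2.INTER_CUBIC)); print(bot.observe()["position"])
E
```

```text
clock: 32.65
position: [0.438, 0.2556, 0.0168]
tool_rot: [-3.142, 0.0, 1.421]
force: [-0.3, 0.7, -0.2]
grip_width: 0.0547
finger_force: 0.0
clock: 33.15
position: [0.4377, 0.2552, 0.138]
tool_rot: [-3.141, 0.001, 1.421]
force: [-0.4, 0.9, 0.2]
grip_width: 0.0596
finger_force: 0.0
clock: 33.65
position: [0.4377, 0.014, 0.1371]
tool_rot: [3.141, -0.0, 1.421]
force: [1.6, -0.0, 0.5]
grip_width: 0.0641
finger_force: 0.0
clock: 34.15
position: [0.4304, -0.1673, 0.1183]
tool_rot: [3.137, 0.002, 1.415]
force: [1.4, 1.3, 0.0]
grip_width: 0.0639
finger_force: 0.0
clock: 34.65
position: [0.4299, -0.1625, 0.0572]
tool_rot: [-3.141, 0.0, 1.42]
force: [0.4, -0.7, 1.5]
grip_width: 0.0638
finger_force: 0.0
[ 0.43020757 -0.16256099  0.05760985]
```

View pics/c13.png

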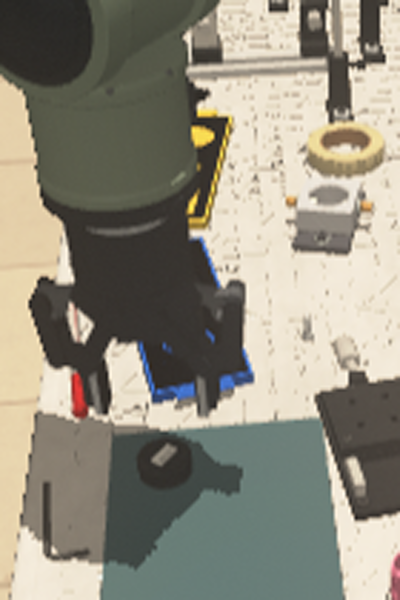

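The fingers, at crop (95,390) and (205,390), straddle the black case (163,460), which is the only black disc on the mat. Descending and gripping.

```bash
python3 -m crank '{"travel":[[0,0,-1],[0,0,-2],[0,0,-3.5],[0,0,-4.6],[0,0,-4.7]],"turn":[[0,0,0],[0,0,0],[0,0,0],[0,0,0],[0,0,0]],"gripper":[0.25,0.3,0.3,0.3,0.36]}' 30
python3 -m crank '{"travel":[[0,0,0],[0,0,0],[0,0,0],[0,0,0],[0,0,0]],"turn":[[0,0,0],[0,0,0],[0,0,0],[0,0,0],[0,0,0]],"gripper":[0.42,0.46,0.7,0.7,0.7]}' 30
python3 -m crank '{"travel":[[0,0,0],[0,0,0],[0,0,2],[0,0,6],[0,0,10]],"turn":[[0,0,0],[0,0,0],[0,0,0],[0,0,0],[0,0,0]],"gripper":[0.7,0.7,0.7,0.7,0.7]}' 30
```

```text
clock: 35.2
position: [0.4293, -0.1622, 0.0086]
tool_rot: [-3.14, -0.0, 1.421]
force: [0.2, -0.1, 0.3]
grip_width: 0.0545
finger_force: 0.0
clock: 35.7
position: [0.4303, -0.1625, 0.0105]
tool_rot: [3.141, 0.0, 1.421]
force: [-1.0, -0.7, 7.7]
grip_width: 0.0373
finger_force: 29.1
clock: 36.2
position: [0.4295, -0.1624, 0.1112]
tool_rot: [-3.141, -0.0, 1.42]
force: [0.8, 0.2, -0.5]
grip_width: 0.0373
finger_force: 30.2
```

```bash
python3 -m crank '{"travel":[[0,3,0],[0,7.5,0],[0,12,0],[0,16.5,0],[0,21,0]],"turn":[[0,0,0],[0,0,0],[0,0,0],[0,0,0],[0,0,0]],"gripper":[0.7,0.7,0.7,0.7,0.7]}'
python3 -m crank '{"travel":[[0.5,4.8,0],[1,9.6,0],[1.4,14.4,0],[1.7,19.2,0],[1.7,23,0]],"turn":[[0,0,0],[0,0,0],[0,0,0],[0,0,0],[0,0,0]],"gripper":[0.7,0.7,0.7,0.7,0.7]}'
python3 -m crank '{"travel":[[0,3,0],[0,3.8,0],[0,3.8,-2],[0,3.8,-5],[0,3.8,-6]],"turn":[[0,0,0],[0,0,0],[0,0,0],[0,0,0],[0,0,0]],"gripper":[0.7,0.7,0.7,0.7,0.7]}'
python3 -m crank '{"travel":[[0,0,0],[0,0,-1],[0,0,-2],[0,0,-3],[0,0,-3.5]],"turn":[[0,0,0],[0,0,0],[0,0,0],[0,0,0],[0,0,0]],"gripper":[0.7,0.7,0.7,0.7,0.7]}'
```

```text
clock: 36.7
position: [0.4298, 0.0496, 0.1104]
tool_rot: [3.141, -0.001, 1.421]
force: [1.0, -0.0, -0.4]
grip_width: 0.0372
finger_force: 30.2
clock: 37.2
position: [0.4467, 0.2809, 0.1103]
tool_rot: [3.141, -0.001, 1.423]
force: [0.8, -1.0, -0.5]
grip_width: 0.0373
finger_force: 30.2
clock: 37.7
position: [0.4461, 0.3146, 0.0482]
tool_rot: [-3.14, 0.002, 1.421]
force: [0.8, 0.0, 0.1]
grip_width: 0.037
finger_force: 30.2
clock: 38.2
position: [0.4468, 0.3155, 0.014]
tool_rot: [-3.141, 0.0, 1.421]
force: [-0.1, 1.1, 0.2]
grip_width: 0.0372
finger_force: 30.2
```

```bash
python3 -m crank '{"travel":[[0,0,-0.1],[0,0,-0.2],[0,0,-0.3],[0,0,-0.35],[0,0,-0.38]],"turn":[[0,0,0],[0,0,0],[0,0,0],[0,0,0],[0,0,0]],"gripper":[0.7,0.7,0.7,0.7,0.7]}'
python3 -m crank '{"travel":[[0,0,0],[0,0,0],[0,0,0],[0,0,0],[0,0,0]],"turn":[[0,0,0],[0,0,0],[0,0,0],[0,0,0],[0,0,0]],"gripper":[0.7,0.7,0.7,0.7,0.7]}'
```

```text
clock: 38.7
position: [0.4472, 0.3157, 0.0116]
tool_rot: [3.141, -0.0, 1.421]
force: [-3.1, -2.3, 13.3]
grip_width: 0.037
finger_force: 31.4
clock: 39.2
position: [0.4471, 0.3158, 0.0116]
tool_rot: [3.141, -0.001, 1.421]
force: [-2.1, -0.9, 7.5]
grip_width: 0.0373
finger_force: 31.0
```

Contact at the expected height. I'll release, back off clear of the view, and check everything.

```bash
python3 -m crank '{"travel":[[0,0,0],[0,0,0],[0,0,0.05],[0,0,0.1],[0,0,0.1]],"turn":[[0,0,0],[0,0,0],[0,0,0],[0,0,0],[0,0,0]],"gripper":[0.54,0.5,0.46,0.43,0.4]}'
python3 -m crank '{"travel":[[0,0,0],[0,0,1.5],[0,0,4],[0,0,8],[0,0,12]],"turn":[[0,0,0],[0,0,0],[0,0,0],[0,0,0],[0,0,0]],"gripper":[0.38,0.3,0.2,0,0]}'
python3 -m crank '{"travel":[[-1,4.5,2],[-3,8,4],[-5,12,6],[-7,15,8],[-10,18,9]],"turn":[[0,0,0],[0,0,0],[0,0,0],[0,0,0],[0,0,0]],"gripper":[0,0,0,0,0]}'
python3 -m crank '{"travel":[[-1,3,0],[-2,5,0],[-4,7,0],[-6,9,0],[-6,9,0]],"turn":[[0,0,0],[0,0,0],[0,0,0],[0,0,0],[0,0,0]],"gripper":[0,0,0,0,0]}'
python3 - <<'E'
from h import *
a=snap("top","pics/top12.png")["pixels"][:,:,::-1];b=snap("side","pics/side12.png")["pixels"][:,:,::-1]
cv2.imwrite("pics/c14.png",np.vstack([cv2.resize(a[160:300,100:310],(600,400)),cv2.resize(b[140:255,150:322],(300,200))if 0 else np.zeros((0,600,3),np.uint8)]))
B=cv2.resize(b[145:255,160:310],(545,400),interpolation=cv2.INTER_CUBIC);A=cv2.resize(a[245:300,100:310],(800,200),interpolation=cv2.INTER_CUBIC)
cv2.imwrite("pics/c14.png",np.vstack([np.hstack([B,np.zeros((400,255,3),np.uint8)]),A]))
import meas as m
old=m.T; m_=m.blob(a,m.top((395,80,485,170)),m.dark); print("mirror now",m_[0],"was",m.blob(old,m.top((395,80,485,170)),m.dark)[0])
E
```

```text
clock: 39.7
position: [0.447, 0.3157, 0.0121]
tool_rot: [3.142, -0.0, 1.421]
force: [0.0, 1.1, 0.2]
grip_width: 0.0512
finger_force: 0.0
clock: 40.2
position: [0.4468, 0.3152, 0.1342]
tool_rot: [-3.141, 0.001, 1.42]
force: [-0.5, 0.6, 1.3]
grip_width: 0.0854
finger_force: 0.0
clock: 40.7
position: [0.347, 0.4968, 0.225]
tool_rot: [3.14, -0.002, 1.42]
force: [1.1, -0.1, -1.1]
grip_width: 0.0857
finger_force: 0.0
clock: 41.2
position: [0.2833, 0.5881, 0.2226]
tool_rot: [-3.14, -0.001, 1.425]
force: [-1.0, -0.1, -0.3]
grip_width: 0.0856
finger_force: 0.0
mirror now [275.4811 180.8795] was [275.4711 180.8331]
```

View pics/c14.png

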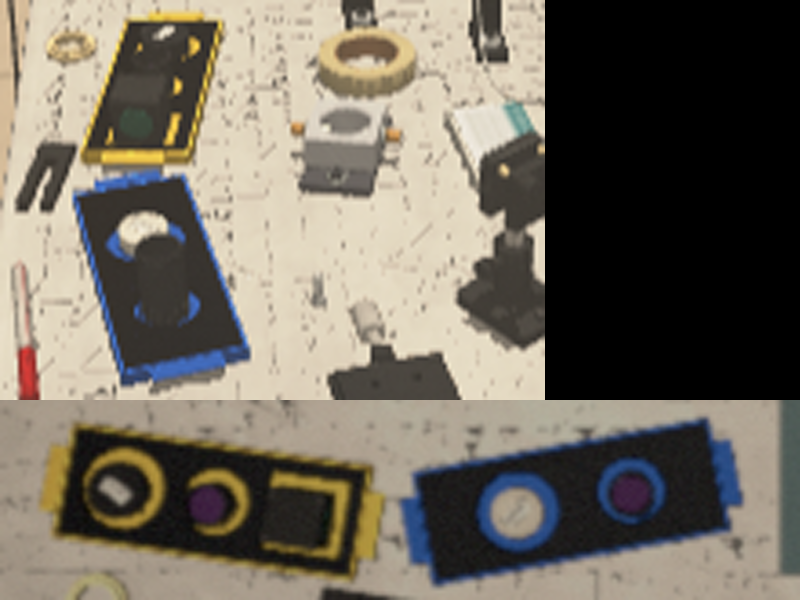

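The last view shows all five parts standing in their named pockets: yellow tray black case (bottom strip 118,490), short tube (210,505) and cube (295,515); blue tray white case (518,510) and long tube (632,492). Each part touched down at its pocket-floor height, and the mirror stand's position is unchanged to within 0.05 px. Handing in.

```bash
python3 -c "
from workcell import bot
print(bot.job_done())"
```

```text
the job is handed in; nothing more can be done
None
```

I handed the job in at about 41 s, with all five parts fully home in their named pockets in the final check and the mirror stand unmoved; the hand-in returned no verdict.

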